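# Line up the pantry jars by height

## Task

Line up the four storage jars on the cork pads of the dark board in order of height, one jar centred on each pad: the tallest on the pad next to the amber bottle, stepping down to the shortest on the pad next to the mug. Keep the jars upright and set each one down gently, not dropped; leave the bottle and the mug where they are.

Things in the scene. Friction and masses are not known exactly. Their poses are not given: they have to be found in the camera images.
- jar_smallest_center (a point): the shortest of four loose storage jars: an upright, straight-sided clear jar filled three quarters with brown dry stock and a flat black lid of the same diameter, 48 mm diameter, 60 mm high in all (lid included); closed and rigid, can be gripped anywhere on its side from above. This point is its centre, half-way up (30 mm above its underside); z along the jar's axis
- jar_small_center (a point): the second shortest of four loose storage jars: an upright, straight-sided clear jar filled three quarters with brown dry stock and a flat black lid of the same diameter, 52 mm diameter, 85 mm high in all (lid included); closed and rigid, can be gripped anywhere on its side from above. This point is its centre, half-way up (42.5 mm above its underside); z along the jar's axis
- jar_large_center (a point): the second tallest of four loose storage jars: an upright, straight-sided clear jar filled three quarters with brown dry stock and a flat black lid of the same diameter, 56 mm diameter, 110 mm high in all (lid included); closed and rigid, can be gripped anywhere on its side from above. This point is its centre, half-way up (55 mm above its underside); z along the jar's axis
- jar_largest_center (a point): the tallest of four loose storage jars: an upright, straight-sided clear jar filled three quarters with brown dry stock and a flat black lid of the same diameter, 60 mm diameter, 135 mm high in all (lid included); closed and rigid, can be gripped anywhere on its side from above. This point is its centre, half-way up (67.5 mm above its underside); z along the jar's axis
- pad_a: one of four identical round cork pads, 76 mm diameter, 4 mm thick, fixed in a straight row 95 mm apart along a low dark wooden board (110 x 375 mm, 18 mm thick) that is fixed to the counter; an end pad: its neighbour is pad_b. Origin: centre of its underside, so its top is 4 mm above the origin (22 mm above the counter). x across the board, y along the row from pad_d towards pad_a
- pad_b: one of four identical round cork pads, 76 mm diameter, 4 mm thick, fixed in a straight row 95 mm apart along a low dark wooden board (110 x 375 mm, 18 mm thick) that is fixed to the counter; an inner pad: its neighbours are pad_a and pad_c. Origin: centre of its underside, so its top is 4 mm above the origin (22 mm above the counter). x across the board, y along the row from pad_d towards pad_a
- pad_c: one of four identical round cork pads, 76 mm diameter, 4 mm thick, fixed in a straight row 95 mm apart along a low dark wooden board (110 x 375 mm, 18 mm thick) that is fixed to the counter; an inner pad: its neighbours are pad_b and pad_d. Origin: centre of its underside, so its top is 4 mm above the origin (22 mm above the counter). x across the board, y along the row from pad_d towards pad_a
- pad_d: one of four identical round cork pads, 76 mm diameter, 4 mm thick, fixed in a straight row 95 mm apart along a low dark wooden board (110 x 375 mm, 18 mm thick) that is fixed to the counter; an end pad: its neighbour is pad_c. Origin: centre of its underside, so its top is 4 mm above the origin (22 mm above the counter). x across the board, y along the row from pad_d towards pad_a
- bottle: small amber bottle with a black cap, 52 mm diameter, 100 mm high, standing loose on the counter just beyond one end of the board, 93 mm from the end pad's centre; which end varies. Origin: centre of its underside. To be left where it is
- mug: white mug with a handle, 72 mm diameter, 80 mm high, standing loose on the counter just beyond the other end of the board. Origin: centre of its underside. To be left where it is
There are look-alikes about, which are no part of the job. Leave any purple look-alike of the part that bears jar_small_center alone. What is shaped like the part that bears jar_smallest_center but yellow is not meant.

How it is judged:
By the outcome, as a careful person would: the job done as asked, in the order asked, and still so for the second after the job is handed in, with the robot touching nothing.
It also fails if it takes over 115 s, if anything falls off the work surface, if the arm or the gripper's body presses on something with over 40 N, if the wrist force passes 120 N, or if a joint passes its speed limit or range.

## Robot

A 6-joint arm with a two-finger parallel gripper is mounted at the origin on the work surface. World frame = base frame: x ahead of the robot, y to its left, z up, the work surface at z = 0. Lengths are in m, angles in degrees, forces in N, time in s.
With the tool pointing down it reaches from about 0.4 to 0.825 m from the base axis. Payload 7 kg.
Tool frame: the origin (TCP) lies at the centre of the arm's flange, where the gripper is bolted on; the fingertips stand 178 mm ahead of it and the grasp point (between the pads) lies 159 mm ahead of it (tip_reach is the distance from the TCP to the fingertips, in m); z points along the fingers, y is the line along which they close (so a half turn about z gives the same grasp; the last joint's range is limited). The gripper opens to 88 mm and grips with 3 to 60 N. Pads are 19 mm wide; open, the fingers measure 130 mm over their backs; the gripper's body (78 mm by 193 mm) begins 47 mm behind the grasp point.
Start: joints at [-52.191, 20.546, 0.682, 0, -70.136, -16.507], TCP at [0.245, -0.629, 0.405] pointing down, gripper open.
Joint ranges: [-176.03, 176.03], [-82.01, 121.73], [-58.28, 71.71], [-173.87, 95.51], [-174.79, -0.11], [-173.66, 173.66]. Speed limits (degrees/s): [136.94, 136.94, 172.46, 180, 180, 180].

## Interface

Orientations are given as [roll, pitch, yaw] about the fixed x, y, z axes, in that order (R = Rz(yaw) Ry(pitch) Rx(roll)).
In Python, from plant import * gives the robot as it stands.
- The arm moves only by the shell command python3 -m handwheel 'ROWS'. ROWS is JSON, a list of rows, each a list of 7 numbers: the opening, from -1 (shut) to 1 (fully open), then the shift along the tool's x, y, z as a fraction of full scale, then the turn, a rotation vector about the tool's x, y, z as a fraction of full scale. A call has 1 to 5 rows; each row shifts and turns the commanded pose from where the row before left it, along the tool's axes as they then stand; what a row does not reach is not made up. Full scale, the value 1, is 0.025 m for a shift and 6 degrees for a turn. A row lasts 1/8 s, in which the tool goes at most 62.5 mm and 10.7 degrees, less where a joint would pass 70% of its speed; a pose out of reach is approached as far as the arm can. A call with a number of a shift or a turn outside -1 to 1 is refused whole. A call with a gripper value outside its range is refused whole. The fingers move at their own pace and stop on an object; the grip force is fixed at half the most. Time passes only in rows, so rows that do not move let the fingers close. It gives the time, the measured TCP pose, the force, the opening and the grip force at its end, in the units of the state.
- get_obs(): the state, without advancing time (a new reading comes with each control period).
- snapshot(name): name is "side" or "top"; returns a dict with "color" (420x560x3 uint8, red, green, blue), "fx", "fy", "cx", "cy" (pixels), "R" (3x3) and "t" (3): a world point X has camera coordinates R X + t. Camera axes: x right, y down, z forward; pixel columns grow to the right and rows downward; lengths in m; the calibration is good to about 2 mm. A picture is of the moment at which its call begins. There is no depth.
- close_job(): hands the job in; it is judged then, once.
The state is a dict: "clock": time; "joint_pos": joint angles; "qvel": joint speeds; "tau": joint torques, N m; "tool_pos": TCP position; "orientation": TCP orientation; "force": force on the tool from outside, world axes, zero at the start; "moment": the same for the moment, N m; "opening": finger opening in m; "gripper_force": force on a finger pad.
Only numpy, scipy, OpenCV 4.12 (cv2) and the standard library are available. Lean on these libraries where they do the work, as an engineer would, in place of code of your own. Each camera call takes 0.05 s, during which the arm holds its last target. There are 200 camera calls.

## Working session

There is one attempt and no reset: what is moved stays moved. The work goes in short steps, Python scripts to look and compute and a shell command to move; the robot and the scene stay as the last step left them, time stands still between calls to the robot, and variables do not carry over. Pictures are saved under pics/ and viewed, at most 14 in all, crops included, and the job is handed in when it is done.

```bash
mkdir -p pics; python3 - <<'E'
from plant import *
import cv2
o=get_obs(); print(o)
for n in("top","side"):
    s=snapshot(n); cv2.imwrite(f"pics/{n}0.png",s["color"][:,:,::-1]); print(n,s["fx"],s["fy"],s["cx"],s["cy"],s["R"],s["t"])
E
```

```text
{'clock': 0.0, 'joint_pos': array([-5.21909334e+01,  2.05895655e+01,  6.35022035e-01, -2.17942250e-02,
       -7.01349915e+01, -1.65067176e+01]), 'qvel': array([-0.0009076 , -0.08438856, -0.11491252, -0.01700864, -0.0562413 ,
       -0.02583753]), 'tau': array([-3.02793469e-04, -5.82718313e+01,  2.93053383e+01,  6.99729905e+00,
        6.70801266e-03, -1.37453117e-04]), 'tool_pos': array([ 0.24515221, -0.62869944,  0.40374777]), 'orientation': array([ 1.79908333e+02, -5.79825352e-03, -1.58705068e+02]), 'force': array([0.21813197, 0.1933251 , 0.02250867]), 'moment': array([-0.02718856,  0.00538639,  0.05261801]), 'gripper_force': 0.0, 'opening': 0.08785945058366938}
top 428.728043683662 428.728043683662 276.5648927266535 214.3622840780211 [[-4.37751820e-03 -9.99990277e-01  5.32908342e-04]
 [-9.89061379e-01  4.25110178e-03 -1.47443267e-01]
 [ 1.47439568e-01 -1.17251464e-03 -9.89070371e-01]] [0.02804829 0.52181346 0.84747065]
side 454.0940035987402 454.0940035987402 281.6799671977497 210.33869486565308 [[-0.91539836 -0.40251523  0.00522878]
 [-0.21774357  0.48418299 -0.84744001]
 [ 0.33857582 -0.77688372 -0.53086542]] [0.48087403 0.14421498 0.68054067]
```

View pics/top0.png

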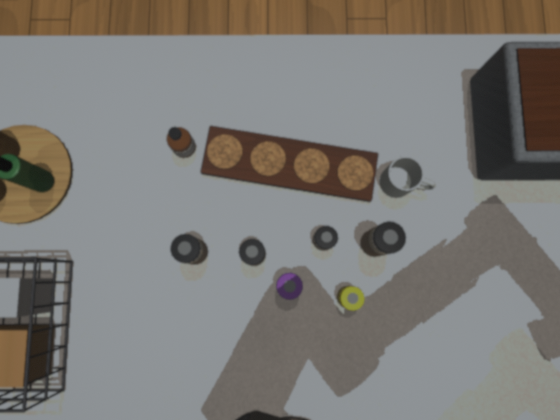

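View pics/side0.png

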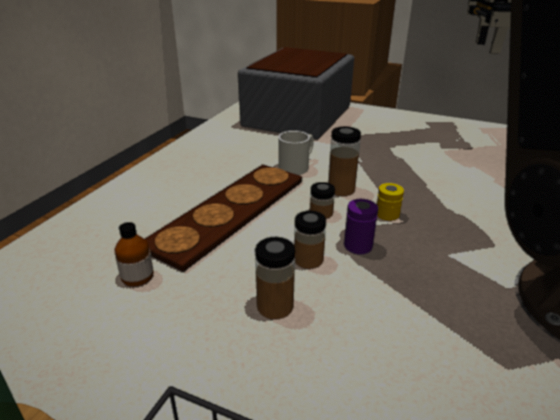

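Top view:
- **Bottle:** (179,140), at the left end of the board.
- **Mug:** (405,177), at the right end.
- **Pads:** (225,152), (268,158), (312,166) and (356,172).
- **Candidates for the jars:** black-lidded at (187,249), (252,252), (325,238) and (385,238). The look-alikes are purple at (289,287) and yellow at (352,298), and I'm leaving both out.

In the side view the black-lidded jars are at (275,277), (310,238), (322,200) and (344,160). I still need to measure which is tallest.

```bash
cat > h.py <<'E'
from plant import *
import cv2, numpy as np
def ray(s,u,v):
    R=np.array(s["R"]);t=np.array(s["t"])
    return -R.T@t, R.T@np.array([(u-s["cx"])/s["fx"],(v-s["cy"])/s["fy"],1])
def onplane(s,u,v,z):
    c,d=ray(s,u,v); return c+d*(z-c[2])/d[2]
def proj(s,X):
    p=np.array(s["R"])@np.array(X)+np.array(s["t"]); return s["fx"]*p[0]/p[2]+s["cx"],s["fy"]*p[1]/p[2]+s["cy"]
def lid(s,u,v,r):
    "ellipse hull of dark (lid) blob near u,v"
    c=s["color"]; g=c.max(2).astype(int)
    m=(g<60).astype(np.uint8); k=np.zeros_like(m); cv2.circle(k,(int(u),int(v)),r,1,-1); m&=k
    cs,_=cv2.findContours(m,cv2.RETR_EXTERNAL,cv2.CHAIN_APPROX_NONE)
    b=max(cs,key=cv2.contourArea); return cv2.minEnclosingCircle(b),cv2.boundingRect(b)
E
python3 - <<'E'
from h import *
s=snapshot("top");q=snapshot("side")
J=[((187,249),(275,277)),((252,252),(310,238)),((325,238),(322,200)),((385,238),(344,160))]
for a,b in J: print(a,lid(s,*a,22), s["color"][a[1],a[0]])
c=cv2.resize(s["color"][110:270,160:430],None,fx=2.9,fy=2.9,interpolation=cv2.INTER_CUBIC)
cv2.imwrite("pics/c1.png",c[:,:,::-1])
c=cv2.resize(q["color"][110:330,230:430],None,fx=2.7,fy=2.7,interpolation=cv2.INTER_CUBIC)
cv2.imwrite("pics/c2.png",c[:,:,::-1])
hsv=cv2.cvtColor(s["color"],cv2.COLOR_RGB2HSV)
for p in[(225,152),(268,158),(312,166),(356,172)]: print(hsv[p[1],p[0]],hsv[p[1]+15,p[0]-22])
E
```

```text
(187, 249) (((185.71739196777344, 247.55435180664062), 14.419901847839355), (172, 235, 29, 27)) [97 99 99]
(252, 252) (((252.125, 251.5625), 12.637624740600586), (240, 240, 25, 24)) [103 106 105]
(325, 238) (((324.5684814453125, 237.14382934570312), 11.630902290344238), (314, 227, 23, 22)) [103 105 105]
(385, 238) (((388.0, 236.5), 16.37843894958496), (372, 223, 33, 30)) [ 99 101 100]
[ 16 115 122] [ 9 99 75]
[ 16 118 130] [ 10 119  77]
[ 15 117 124] [ 10 121  78]
[ 15 118 134] [  9 119  79]
```

View pics/c1.png

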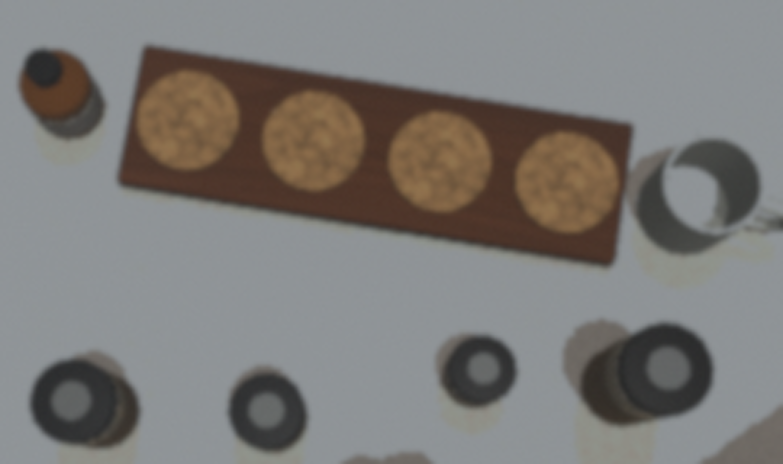

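View pics/c2.png

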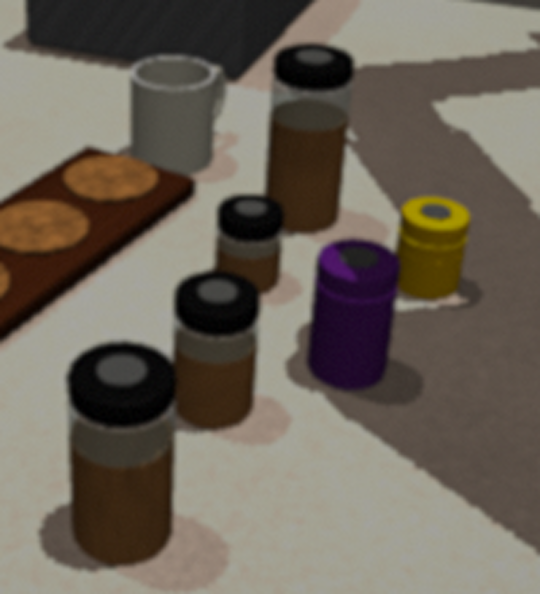

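The crops settle the order. The tallest jar has its lid at top-view pixel (388,236), the second tallest at (186,247), the second shortest at (252,251) and the shortest at (325,237). The purple and yellow look-alikes are separate from all four.

```bash
python3 - <<'E'
from h import *
np.set_printoptions(precision=4,suppress=True)
s=snapshot("top")
for n,a,h,d in[("smallest",(324.6,237.1),.06,.048),("small",(252,251.6),.085,.052),("large",(185.7,247.6),.11,.056),("largest",(388,236.5),.135,.06)]:
    (c,r),b=lid(s,*a,18 if h<.1 else 24); u,v=b[0]+(b[2]-1)/2,b[1]+(b[3]-1)/2
    P=onplane(s,u,v,h); E=onplane(s,u+b[2],v,h); print(n,P,"dia",np.linalg.norm(E-P),d,"base px",proj(s,[*P[:2],0]))
hsv=cv2.cvtColor(s["color"],cv2.COLOR_RGB2HSV)
m=cv2.inRange(hsv,(8,60,95),(25,255,255)); m=cv2.medianBlur(m,5); m[:125]=0;m[205:]=0
for p in cv2.findContours(m,cv2.RETR_EXTERNAL,cv2.CHAIN_APPROX_NONE)[0]:
    if cv2.contourArea(p)>500:
        e=cv2.fitEllipse(cv2.convexHull(p)); print("pad",e[0],e[1],onplane(s,*e[0],.022))
print("cap",onplane(s,178,133,.1),"mug",onplane(s,403,175,.0))
E
```

```text
smallest [ 0.4715 -0.0709  0.06  ] dia 0.04601891670614665 0.048 base px (np.float64(321.8508053212568), np.float64(240.1384868562571))
small [0.4427 0.0736 0.085 ] dia 0.04831616398321167 0.052 base px (np.float64(254.24157565659368), np.float64(253.96634051587927))
large [0.4482 0.1961 0.11  ] dia 0.05441559614704631 0.056 base px (np.float64(196.76082474394178), np.float64(251.60630844007673))
largest [ 0.464  -0.1773  0.135 ] dia 0.06024638967211986 0.06 base px (np.float64(371.7241313195881), np.float64(243.44298758345917))
pad (355.191650390625, 172.26171875) (34.32070541381836, 35.646785736083984) [ 0.6147 -0.1427  0.022 ]
pad (311.21026611328125, 165.134521484375) (34.5100212097168, 35.543914794921875) [ 0.6308 -0.0489  0.022 ]
pad (267.6950988769531, 157.96511840820312) (34.07020568847656, 35.37821960449219) [0.647  0.0443 0.022 ]
pad (224.2407989501953, 150.8780517578125) (34.154518127441406, 35.49378967285156) [0.6631 0.1378 0.022 ]
pad (26.825542449951172, 168.82174682617188) (85.97179412841797, 90.07947540283203) [0.6252 0.5596 0.022 ]
cap [0.6763 0.2201 0.1   ] mug [ 0.6136 -0.2513  0.    ]
```

```bash
cat > go.py <<'E'
import sys
from h import *
from scipy.spatial.transform import Rotation as Ro
o=get_obs(); T=np.array([float(a) for a in sys.argv[1:4]])
R=Ro.from_euler("xyz",o["orientation"],degrees=True)
W=Ro.from_euler("xyz",[180,0,-99.8],degrees=True)
print("units xyz",np.round(R.inv().apply(T-o["tool_pos"])/.025,2),"turn",np.round(np.degrees((R.inv()*W).as_rotvec())/6,2),"pos",o["tool_pos"].round(4),"clk",o["clock"],"open",round(o["opening"],4),"F",o["force"].round(1),"J",o["joint_pos"].round(0))
E
python3 -m handwheel '[[1,0,0,0,0,0,-1],[1,0,0,0,0,0,-1],[1,0,0,0,0,0,-1],[1,0,0,0,0,0,-1],[1,0,0,0,0,0,-1]]'
python3 -m handwheel '[[1,0,0,0,0,0,-1],[1,0,0,0,0,0,-1],[1,0,0,0,0,0,-1],[1,0,0,0,0,0,-1],[1,0,0,0,0,0,-0.8]]'
python3 go.py .464 -.1773 .405
```

```text
clock: 0.88
tool_pos: [0.2452, -0.6288, 0.4045]
orientation: [180.0, 0.0, -128.5]
force: [-0.2, 0.4, 0.4]
opening: 0.0874
gripper_force: 0.0
clock: 1.5
tool_pos: [0.2452, -0.6288, 0.4045]
orientation: [180.0, 0.0, -99.7]
force: [-0.7, 0.5, 0.6]
opening: 0.0876
gripper_force: 0.0
units xyz [-19.28  -5.58  -0.02] turn [0.   0.   0.01] pos [ 0.2452 -0.6288  0.4045] clk 1.5 open 0.0876 F [-0.7  0.5  0.6] J [-52.  21.   1.  -0. -70.  42.]
```

```bash
python3 -m handwheel '[[1,-0.96,-0.28,0,0,0,0],[1,-0.96,-0.28,0,0,0,0],[1,-0.96,-0.28,0,0,0,0],[1,-0.96,-0.28,0,0,0,0],[1,-0.96,-0.28,0,0,0,0]]' >/dev/null
python3 -m handwheel '[[1,-0.96,-0.28,0,0,0,0],[1,-0.96,-0.28,0,0,0,0],[1,-0.96,-0.28,0,0,0,0],[1,-0.96,-0.28,0,0,0,0],[1,-0.96,-0.28,0,0,0,0]]' >/dev/null
python3 -m handwheel '[[1,-0.96,-0.28,0,0,0,0],[1,-0.96,-0.28,0,0,0,0],[1,-0.96,-0.28,0,0,0,0],[1,-0.96,-0.28,0,0,0,0],[1,-0.96,-0.28,0,0,0,0]]' >/dev/null
python3 -m handwheel '[[1,-0.96,-0.28,0,0,0,0],[1,-0.96,-0.28,0,0,0,0],[1,-0.96,-0.28,0,0,0,0],[1,-0.96,-0.28,0,0,0,0],[1,0,0,0,0,0,0]]' >/dev/null
python3 go.py .464 -.1773 .269
python3 - <<'E'
from h import *
s=snapshot("top");cv2.imwrite("pics/s1.png",cv2.resize(snapshot("side")["color"][40:300,200:500],None,fx=2,fy=2)[:,:,::-1])
E
```

```text
units xyz [-1.01 -0.19  5.43] turn [-0.  0.  0.] pos [ 0.4551 -0.2015  0.4047] clk 4.0 open 0.0879 F [ 0.1  0.2 -0.2] J [ -1.   4. -21.  -0. -65.  -9.]
```

View pics/s1.png

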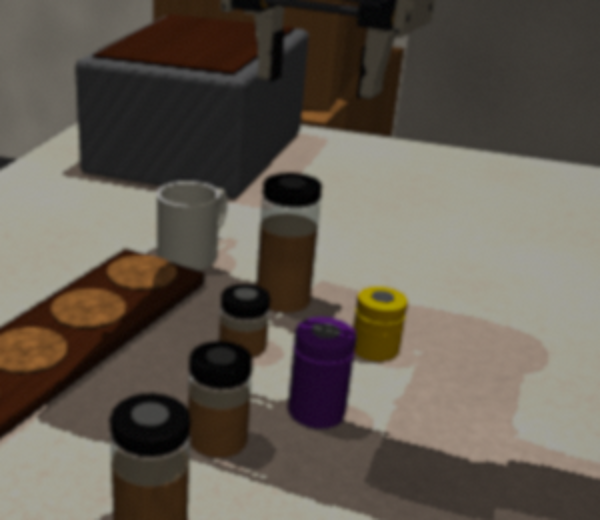

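The side view shows the open fingers above and behind the tallest jar, whose lid is at crop pixel (291,188). I'll align and descend.

```bash
python3 -m handwheel '[[1,-1,-0.19,0,0,0,0],[1,0,0,0.9,0,0,0],[1,0,0,0.9,0,0,0],[1,0,0,0.9,0,0,0],[1,0,0,0.9,0,0,0]]' >/dev/null
python3 -m handwheel '[[1,0,0,0.9,0,0,0],[1,0,0,0.9,0,0,0],[1,0,0,0,0,0,0]]'
python3 go.py .464 -.1773 .269
```

```text
clock: 5.1
tool_pos: [0.4626, -0.1794, 0.2683]
orientation: [179.8, -0.0, -100.0]
force: [-0.5, -0.9, -0.1]
opening: 0.0876
gripper_force: 0.0
units xyz [-0.09 -0.04 -0.03] turn [ 0.03 -0.01 -0.03] pos [ 0.4626 -0.1794  0.2683] clk 5.1 open 0.0876 F [-0.5 -0.9 -0.1] J [  2.  12. -32.  -0. -47. -11.]
```

```bash
python3 -m handwheel '[[-1,0,0,0,0,0,0],[-1,0,0,0,0,0,0],[-1,0,0,0,0,0,0],[-1,0,0,0,0,0,0],[-1,0,0,0,0,0,0]]'
python3 -m handwheel '[[-1,0,0,-0.2,0,0,0],[-1,0,0,-0.8,0,0,0],[-1,0,0,-1,0,0,0],[-1,0,0,-1,0,0,0],[-1,0,0,-1,0,0,0]]'
python3 go.py .663 .138 .369
```

```text
clock: 5.72
tool_pos: [0.4641, -0.1787, 0.2703]
orientation: [-179.9, -0.0, -99.9]
force: [0.7, 0.4, 5.2]
opening: 0.0595
gripper_force: 29.9
clock: 6.35
tool_pos: [0.4629, -0.1786, 0.37]
orientation: [179.9, 0.0, -99.9]
force: [0.2, 0.1, -2.8]
opening: 0.0597
gripper_force: 29.9
units xyz [-13.85  -5.7    0.03] turn [ 0.02  0.   -0.02] pos [ 0.4629 -0.1786  0.37  ] clk 6.35 open 0.0597 F [ 0.2  0.1 -2.8] J [  2.   5. -24.  -0. -61. -12.]
```

```bash
python3 -m handwheel '[[-1,-0.5,-0.2,0,0,0,0],[-1,-0.95,-0.4,0,0,0,0],[-1,-0.95,-0.4,0,0,0,0],[-1,-0.95,-0.4,0,0,0,0],[-1,-0.95,-0.4,0,0,0,0]]' >/dev/null
python3 -m handwheel '[[-1,-0.95,-0.4,0,0,0,0],[-1,-0.95,-0.4,0,0,0,0],[-1,-0.95,-0.4,0,0,0,0],[-1,-0.95,-0.4,0,0,0,0],[-1,-0.95,-0.4,0,0,0,0]]' >/dev/null
python3 -m handwheel '[[-1,-0.95,-0.4,0,0,0,0],[-1,-0.95,-0.4,0,0,0,0],[-1,-0.95,-0.4,0,0,0,0],[-1,-0.95,-0.4,0,0,0,0],[-1,-0.95,-0.4,0,0,0,0]]' >/dev/null
python3 -m handwheel '[[-1,0,0,0,0,0,0],[-1,0,0,0,0,0,0]]'
python3 go.py .663 .138 .292
```

```text
clock: 8.48
tool_pos: [0.6658, 0.1366, 0.3692]
orientation: [180.0, -0.0, -99.9]
force: [0.1, -1.0, -2.6]
opening: 0.0596
gripper_force: 29.9
units xyz [-0.04  0.12  3.09] turn [ 0.01 -0.   -0.01] pos [0.6658 0.1366 0.3692] clk 8.475 open 0.0596 F [ 0.1 -1.  -2.6] J [ 28.  22.  -1.  -0. -66. -38.]
```

```bash
python3 -m handwheel '[[-1,0,0.12,0.8,0,0,0],[-1,0,0,0.9,0,0,0],[-1,0,0,0.8,0,0,0],[-1,0,0,0.3,0,0,0],[-1,0,0,0,0,0,0]]' 
python3 -m handwheel '[[-1,0,0,0.1,0,0,0],[-1,0,0,0.1,0,0,0],[-1,0,0,0,0,0,0]]'
python3 go.py .663 .138 .291
```

```text
clock: 9.1
tool_pos: [0.6627, 0.1364, 0.2997]
orientation: [180.0, -0.0, -99.9]
force: [0.3, -0.4, -2.1]
opening: 0.0599
gripper_force: 29.9
clock: 9.48
tool_pos: [0.6627, 0.1367, 0.2948]
orientation: [-180.0, 0.0, -99.9]
force: [0.5, 0.4, -3.0]
opening: 0.0596
gripper_force: 29.9
units xyz [-0.05 -0.    0.15] turn [-0.    0.   -0.02] pos [0.6627 0.1367 0.2948] clk 9.475 open 0.0596 F [ 0.5  0.4 -3. ] J [ 28.  25.  -7.  -0. -58. -38.]
```

```bash
python3 -m handwheel '[[-1,0,0,0.07,0,0,0],[-1,0,0,0,0,0,0]]' 
python3 -m handwheel '[[-1,0,0,0.06,0,0,0],[-1,0,0,0,0,0,0]]'
python3 -m handwheel '[[-1,0,0,0.03,0,0,0],[-1,0,0,0,0,0,0]]'
```

```text
clock: 9.72
tool_pos: [0.6627, 0.1368, 0.2928]
orientation: [180.0, -0.0, -99.9]
force: [0.6, 0.2, -2.0]
opening: 0.0595
gripper_force: 29.9
clock: 9.98
tool_pos: [0.6629, 0.1368, 0.2923]
orientation: [-179.9, 0.0, -99.9]
force: [-0.3, 0.1, 3.3]
opening: 0.0594
gripper_force: 29.9
clock: 10.22
tool_pos: [0.6631, 0.1368, 0.2921]
orientation: [-179.9, 0.0, -99.9]
force: [-2.8, -0.4, 8.0]
opening: 0.06
gripper_force: 29.9
```

```bash
python3 -m handwheel '[[0.6,0,0,0,0,0,0],[1,0,0,0,0,0,0],[1,0,0,0,0,0,0],[1,0,0,0,0,0,0],[1,0,0,-0.2,0,0,0]]' 
python3 -m handwheel '[[1,0,0,-0.8,0,0,0],[1,0,0,-1,0,0,0],[1,0,0,-1,0,0,0],[1,0,0,-1,0,0,0],[1,0,0,0,0,0,0]]'
python3 go.py .448 .196 .244
```

```text
clock: 10.85
tool_pos: [0.6626, 0.1367, 0.2953]
orientation: [180.0, -0.0, -99.9]
force: [-0.4, -0.4, 0.3]
opening: 0.0873
gripper_force: 0.0
clock: 11.48
tool_pos: [0.6632, 0.1369, 0.3937]
orientation: [-179.8, 0.1, -99.9]
force: [0.6, 0.1, 0.9]
opening: 0.0876
gripper_force: 0.0
units xyz [-0.84  8.91  5.95] turn [-0.04  0.02 -0.01] pos [0.6632 0.1369 0.3937] clk 11.475 open 0.0876 F [0.6 0.1 0.9] J [ 28.  21.  -0.   0. -69. -38.]
```

```bash
python3 -m handwheel '[[1,-0.1,1,0,0,0,0],[1,-0.1,1,0,0,0,0],[1,-0.1,1,0,0,0,0],[1,-0.1,1,0,0,0,0],[1,-0.1,1,0,0,0,0]]' >/dev/null
python3 -m handwheel '[[1,-0.1,1,0,0,0,0],[1,-0.1,1,0,0,0,0],[1,-0.1,1,0,0,0,0],[1,-0.14,0.9,0,0,0,0],[1,0,0,0,0,0,0]]' >/dev/null
python3 go.py .448 .196 .244
python3 - <<'E'
from h import *
s=snapshot("top");cv2.imwrite("pics/t2.png",s["color"][:,:,::-1])
print(proj(s,[.663,.138,.157]))
E
```

```text
units xyz [ 0.08 -0.08  5.87] turn [ 0.  0. -0.] pos [0.4465 0.1982 0.3907] clk 12.725 open 0.0877 F [-0.5  0.2 -0. ] J [ 47.   3. -23.  -0. -63. -57.]
(np.float64(215.34860499890647), np.float64(129.40883407118497))
```

View pics/t2.png

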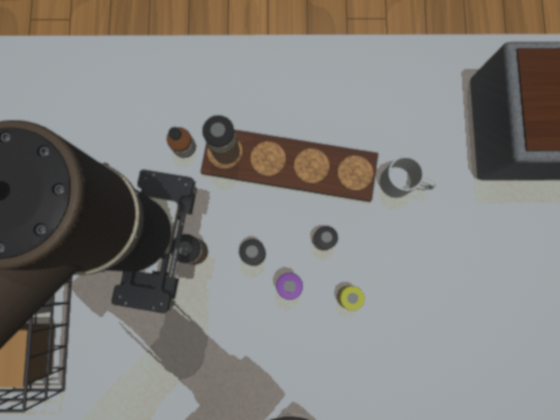

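The tallest jar stands on the pad by the bottle, with its lid at about (219,130). I'll measure how well it is centred.

```bash
python3 - <<'E'
from h import *
s=snapshot("top")
(c,r),b=lid(s,219,131,20); u,v=b[0]+(b[2]-1)/2,b[1]+(b[3]-1)/2
print(c,r,b,onplane(s,u,v,.157),onplane(s,*c,.157))
q=snapshot("side"); print(proj(q,[.663,.138,.157]),proj(q,[.663,.138,.022]))
cv2.imwrite("pics/s2.png",cv2.resize(q["color"][100:300,100:360],None,fx=3,fy=3)[:,:,::-1])
E
```

```text
(218.1883087158203, 131.56494140625) 15.46153450012207 (204, 117, 30, 30) [0.65896505 0.13213265 0.157     ] [0.658843  0.1327044 0.157    ]
(np.float64(166.79244957678512), np.float64(168.14926808769445)) (np.float64(176.8583568455222), np.float64(238.0793222786848))
```

View pics/s2.png

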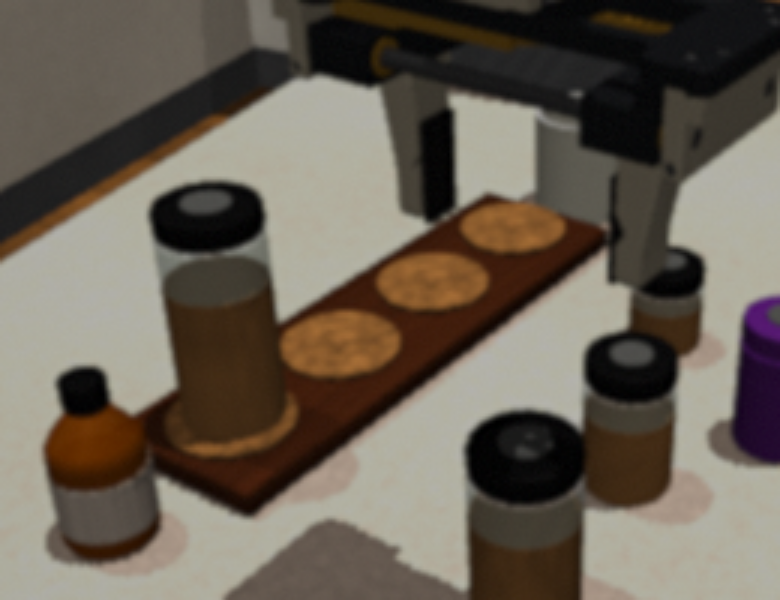

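The side crop shows the jar upright with an even cork rim on both sides: jar base at 180–285 px against the cork at 165–298. The top-view lid mask also includes some of the lid's side wall, so it is biased. I'll use the grey disc in the lid centre instead.

```bash
cat >> h.py <<'E'
def disc(s,u,v,r=9):
    "centroid of the light disc at the lid centre"
    g=s["color"].min(2).astype(np.uint8); x0,y0=int(u)-r,int(v)-r; p=g[y0:y0+2*r+1,x0:x0+2*r+1]
    _,m=cv2.threshold(p,70,1,cv2.THRESH_BINARY); n,l,st,c=cv2.connectedComponentsWithStats(m)
    k=min(range(1,n),key=lambda i:np.hypot(*(c[i]-r))); return c[k]+[x0,y0],st[k,4]
E
python3 - <<'E'
from h import *
s=snapshot("top")
for n,p,z in[("largest",(218,129),.157),("small",(252,252),.085),("smallest",(325,237),.06)]:
    c,a=disc(s,*p); print(n,c,a,onplane(s,*c,z))
s["color"]=cv2.imread("pics/top0.png")[:,:,::-1]
for n,p,z in[("largest",(389,237),.135),("large",(184,248),.11)]:
    c,a=disc(s,*p); print(n,c,a,onplane(s,*c,z))
E
```

```text
largest [217.30635838 129.29479769] 173 [0.66320378 0.13439735 0.157     ]
small [251.57692308 251.30128205] 156 [0.44304881 0.07445101 0.085     ]
smallest [326.3015873  236.86507937] 126 [ 0.47279605 -0.0735175   0.06      ]
largest [389.96648045 236.70949721] 179 [ 0.46542841 -0.18097001  0.135     ]
large [184.19047619 247.69387755] 147 [0.44879743 0.19950665 0.11      ]
```

```bash
python3 go.py .4488 .1995 .244
python3 -m handwheel '[[1,-0.07,-0.1,0.9,0,0,0],[1,0,0,1,0,0,0],[1,0,0,1,0,0,0],[1,0,0,1,0,0,0],[1,0,0,1,0,0,0]]' >/dev/null
python3 -m handwheel '[[1,0,0,0.97,0,0,0],[1,0,0,0,0,0,0],[1,0,0,0,0,0,0]]'
python3 go.py .4488 .1995 .244
```

```text
units xyz [-0.06 -0.02  5.86] turn [ 0.   -0.   -0.02] pos [0.448  0.1981 0.3905] clk 12.925 open 0.0873 F [ 0.1 -0.1  0.4] J [ 47.   4. -23.   0. -63. -57.]
clock: 13.92
tool_pos: [0.451, 0.1996, 0.2445]
orientation: [-180.0, 0.0, -99.9]
force: [-0.0, -0.6, 0.9]
opening: 0.0877
gripper_force: 0.0
units xyz [0.02 0.09 0.02] turn [-0.    0.   -0.02] pos [0.451  0.1996 0.2445] clk 13.925 open 0.0877 F [-0.  -0.6  0.9] J [ 47.  13. -34.   0. -43. -57.]
```

```bash
python3 -m handwheel '[[-1,0,0,0,0,0,0],[-1,0,0,0,0,0,0],[-1,0,0,0,0,0,0],[-1,0,0,0,0,0,0],[-1,0,0,0,0,0,0]]'
python3 -m handwheel '[[-1,0,0,-0.6,0,0,0],[-1,0,0,-1,0,0,0],[-1,0,0,-1,0,0,0],[-1,0,0,-1,0,0,0],[-1,0,0,-1,0,0,0]]'
python3 go.py .647 .0443 .36
```

```text
clock: 14.55
tool_pos: [0.4504, 0.1995, 0.2441]
orientation: [-180.0, 0.0, -99.9]
force: [-0.7, 0.6, 3.6]
opening: 0.0557
gripper_force: 30.0
clock: 15.18
tool_pos: [0.4501, 0.1992, 0.3593]
orientation: [180.0, -0.0, -99.9]
force: [0.4, 0.1, -2.1]
opening: 0.056
gripper_force: 30.0
units xyz [ 4.75 -8.83 -0.03] turn [ 0.01 -0.01 -0.02] pos [0.4501 0.1992 0.3593] clk 15.175 open 0.056 F [ 0.4  0.1 -2.1] J [ 47.   5. -26.  -0. -59. -57.]
```

```bash
python3 -m handwheel '[[-1,0.25,-0.43,0,0,0,0],[-1,0.5,-0.93,0,0,0,0],[-1,0.5,-0.93,0,0,0,0],[-1,0.5,-0.93,0,0,0,0],[-1,0.5,-0.93,0,0,0,0]]' >/dev/null
python3 -m handwheel '[[-1,0.5,-0.93,0,0,0,0],[-1,0.5,-0.93,0,0,0,0],[-1,0.5,-0.93,0,0,0,0],[-1,0.5,-0.93,0,0,0,0],[-1,0.5,-0.93,0,0,0,0]]' >/dev/null
python3 -m handwheel '[[-1,0,0,0,0,0,0],[-1,0,0,0,0,0,0],[-1,0,0,0,0,0,0]]'
python3 go.py .647 .0443 .267
```

```text
clock: 16.8
tool_pos: [0.6463, 0.0448, 0.3584]
orientation: [180.0, -0.0, -99.9]
force: [-0.7, 0.2, -1.4]
opening: 0.0554
gripper_force: 30.0
units xyz [ 0.02 -0.04  3.66] turn [ 0.01 -0.   -0.01] pos [0.6463 0.0448 0.3584] clk 16.8 open 0.0554 F [-0.7  0.2 -1.4] J [ 21.  20.  -7.  -0. -64. -31.]
```

```bash
python3 -m handwheel '[[-1,0.02,-0.03,0.8,0,0,0],[-1,0,0,1,0,0,0],[-1,0,0,1,0,0,0],[-1,0,0,0.6,0,0,0],[-1,0,0,0,0,0,0]]' 
python3 -m handwheel '[[-1,0,0,0.1,0,0,0],[-1,0,0,0.05,0,0,0],[-1,0,0,0,0,0,0]]'
python3 -m handwheel '[[-1,0,0,0.05,0,0,0],[-1,0,0,0,0,0,0]]'
```

```text
clock: 17.42
tool_pos: [0.6469, 0.0442, 0.273]
orientation: [179.9, -0.1, -99.9]
force: [-0.4, -0.4, -0.3]
opening: 0.0555
gripper_force: 30.0
clock: 17.8
tool_pos: [0.6474, 0.044, 0.2707]
orientation: [-180.0, 0.0, -99.9]
force: [0.2, -0.5, -1.1]
opening: 0.0553
gripper_force: 30.0
clock: 18.05
tool_pos: [0.6473, 0.044, 0.2689]
orientation: [180.0, 0.0, -99.9]
force: [0.2, -0.2, -2.5]
opening: 0.0559
gripper_force: 30.0
```

```bash
python3 -m handwheel '[[-1,0,0,0.05,0,0,0],[-1,0,0,0,0,0,0]]'
python3 -m handwheel '[[-1,0,0,0.03,0,0,0],[-1,0,0,0,0,0,0]]'
python3 -m handwheel '[[-1,0,0,0.03,0,0,0],[-1,0,0,0,0,0,0]]'
```

```text
clock: 18.3
tool_pos: [0.6473, 0.044, 0.2675]
orientation: [180.0, -0.0, -99.9]
force: [-0.8, 0.2, -2.2]
opening: 0.0559
gripper_force: 30.0
clock: 18.55
tool_pos: [0.6473, 0.044, 0.2668]
orientation: [180.0, -0.0, -99.9]
force: [-0.1, -0.3, -1.7]
opening: 0.0558
gripper_force: 30.0
clock: 18.8
tool_pos: [0.6474, 0.044, 0.2662]
orientation: [-180.0, 0.0, -99.9]
force: [-0.1, 0.2, -1.2]
opening: 0.0558
gripper_force: 30.0
```

```bash
python3 -m handwheel '[[-1,0,0,0.03,0,0,0],[-1,0,0,0,0,0,0]]'
python3 -m handwheel '[[-1,0,0,0.03,0,0,0],[-1,0,0,0,0,0,0]]'
```

```text
clock: 19.05
tool_pos: [0.6473, 0.044, 0.2661]
orientation: [-180.0, 0.0, -99.9]
force: [-2.3, 0.9, 5.8]
opening: 0.0558
gripper_force: 30.0
clock: 19.3
tool_pos: [0.6473, 0.0441, 0.2661]
orientation: [-180.0, 0.0, -99.9]
force: [-4.4, 0.4, 10.8]
opening: 0.0558
gripper_force: 30.0
```

```bash
python3 -m handwheel '[[0.6,0,0,0,0,0,0],[1,0,0,0,0,0,0],[1,0,0,0,0,0,0],[1,0,0,0,0,0,0],[1,0,0,-0.2,0,0,0]]' >/dev/null
python3 -m handwheel '[[1,0,0,-0.8,0,0,0],[1,0,0,-1,0,0,0],[1,0,0,-1,0,0,0],[1,0,0,-0.8,0,0,0],[1,0,0,0,0,0,0]]'
python3 go.py .443 .0745 .219
```

```text
clock: 20.55
tool_pos: [0.6478, 0.0441, 0.3619]
orientation: [-179.8, 0.1, -99.9]
force: [-0.0, 0.5, -0.2]
opening: 0.0879
gripper_force: 0.0
units xyz [0.22 8.3  5.69] turn [-0.03  0.02 -0.01] pos [0.6478 0.0441 0.3619] clk 20.55 open 0.0879 F [-0.   0.5 -0.2] J [ 21.  20.  -6.   0. -64. -31.]
```

```bash
python3 -m handwheel '[[1,0.05,1,0,0,0,0],[1,0.05,1,0,0,0,0],[1,0.05,1,0,0,0,0],[1,0.05,1,0,0,0,0],[1,0,1,0,0,0,0]]' >/dev/null
python3 -m handwheel '[[1,0,1,0,0,0,0],[1,0,1,0,0,0,0],[1,0,1,0,0,0,0],[1,0,0.3,0,0,0,0],[1,0,0,0,0,0,0]]' >/dev/null
python3 -m handwheel '[[1,0,0,0,0,0,0]]' >/dev/null
python3 go.py .443 .0745 .219
python3 - <<'E'
from h import *
s=snapshot("top")
for n,p,z in[("largest",(217,129),.157),("large",proj(s,[.647,.0443,.132]),.132)]:
    c,a=disc(s,*p); print(n,p,c,a,onplane(s,*c,z))
E
```

```text
units xyz [ 0.01 -0.01  5.62] turn [-0.   -0.   -0.02] pos [0.4427 0.0749 0.3596] clk 21.925 open 0.0874 F [ 0.1  0.5 -0.2] J [ 35.   1. -30.   0. -59. -45.]
largest (217, 129) [217.36111111 129.26666667] 180 [0.66325736 0.13429736 0.157     ]
large (np.float64(266.529265339826), np.float64(141.84792868548823)) [266.57792208 142.37012987] 154 [0.64597365 0.04420879 0.132     ]
```

```bash
python3 -m handwheel '[[1,0,0,0.8,0,0,0],[1,0,0,1,0,0,0],[1,0,0,1,0,0,0],[1,0,0,1,0,0,0],[1,0,0,1,0,0,0]]' >/dev/null
python3 -m handwheel '[[1,0,0,0.82,0,0,0],[1,0,0,0,0,0,0],[1,0,0,0,0,0,0]]'
python3 -m handwheel '[[-1,0,0,0,0,0,0],[-1,0,0,0,0,0,0],[-1,0,0,0,0,0,0],[-1,0,0,0,0,0,0],[-1,0,0,0,0,0,0]]'
python3 -m handwheel '[[-1,0,0,-0.6,0,0,0],[-1,0,0,-1,0,0,0],[-1,0,0,-1,0,0,0],[-1,0,0,-1,0,0,0],[-1,0,0,-0.4,0,0,0]]'
python3 go.py .631 -.049 .319
```

```text
clock: 22.98
tool_pos: [0.4427, 0.0749, 0.2196]
orientation: [-180.0, -0.0, -99.9]
force: [0.3, 0.6, 0.0]
opening: 0.0874
gripper_force: 0.0
clock: 23.6
tool_pos: [0.4423, 0.0749, 0.2194]
orientation: [-180.0, 0.0, -99.9]
force: [-0.6, -0.1, 2.9]
opening: 0.0515
gripper_force: 30.0
clock: 24.22
tool_pos: [0.442, 0.0748, 0.32]
orientation: [-180.0, 0.1, -99.9]
force: [0.3, 0.2, -2.8]
opening: 0.0518
gripper_force: 30.0
units xyz [ 3.58 -8.3   0.04] turn [-0.01  0.01 -0.02] pos [0.442  0.0748 0.32  ] clk 24.225 open 0.0518 F [ 0.3  0.2 -2.8] J [ 35.   3. -34.  -0. -53. -45.]
```

```bash
python3 -m handwheel '[[-1,0.28,-0.5,0,0,0,0],[-1,0.41,-0.97,0,0,0,0],[-1,0.41,-0.97,0,0,0,0],[-1,0.41,-0.97,0,0,0,0],[-1,0.41,-0.97,0,0,0,0]]' >/dev/null
python3 -m handwheel '[[-1,0.41,-0.97,0,0,0,0],[-1,0.41,-0.97,0,0,0,0],[-1,0.41,-0.97,0,0,0,0],[-1,0.41,-0.97,0,0,0,0],[-1,0,0,0,0,0,0]]' >/dev/null
python3 -m handwheel '[[-1,0,0,0,0,0,0],[-1,0,0,0,0,0,0]]'
python3 go.py .631 -.049 .241
```

```text
clock: 25.72
tool_pos: [0.6298, -0.0483, 0.3186]
orientation: [179.9, -0.0, -99.9]
force: [0.0, 0.0, -1.9]
opening: 0.0517
gripper_force: 30.0
units xyz [ 0.02 -0.06  3.1 ] turn [ 0.01 -0.   -0.01] pos [ 0.6298 -0.0483  0.3186] clk 25.725 open 0.0517 F [ 0.   0.  -1.9] J [ 13.  20. -12.  -0. -58. -23.]
```

```bash
python3 -m handwheel '[[-1,0.02,-0.05,0.8,0,0,0],[-1,0,0,1,0,0,0],[-1,0,0,0.8,0,0,0],[-1,0,0,0.3,0,0,0],[-1,0,0,0,0,0,0]]' 
python3 -m handwheel '[[-1,0,0,0.05,0,0,0],[-1,0,0,0.03,0,0,0],[-1,0,0,0,0,0,0]]'
python3 -m handwheel '[[-1,0,0,0.03,0,0,0],[-1,0,0,0,0,0,0]]'
```

```text
clock: 26.35
tool_pos: [0.6312, -0.0489, 0.2467]
orientation: [180.0, -0.0, -99.9]
force: [-0.4, 0.4, -1.7]
opening: 0.0515
gripper_force: 30.0
clock: 26.72
tool_pos: [0.6314, -0.0491, 0.2451]
orientation: [-180.0, 0.0, -99.9]
force: [-0.3, 0.7, -2.6]
opening: 0.0514
gripper_force: 30.0
clock: 26.98
tool_pos: [0.6313, -0.0491, 0.2439]
orientation: [180.0, -0.0, -99.9]
force: [-0.9, 0.6, -2.6]
opening: 0.0514
gripper_force: 30.0
```

```bash
python3 -m handwheel '[[-1,0,0,0.04,0,0,0],[-1,0,0,0,0,0,0]]'
python3 -m handwheel '[[-1,0,0,0.04,0,0,0],[-1,0,0,0,0,0,0]]'
python3 -m handwheel '[[-1,0,0,0.03,0,0,0],[-1,0,0,0,0,0,0]]'
```

```text
clock: 27.22
tool_pos: [0.6313, -0.0491, 0.2428]
orientation: [180.0, -0.0, -99.9]
force: [0.3, 0.3, -3.1]
opening: 0.0518
gripper_force: 30.0
clock: 27.48
tool_pos: [0.6313, -0.0491, 0.2418]
orientation: [180.0, -0.0, -99.9]
force: [0.3, -0.2, -3.1]
opening: 0.0516
gripper_force: 30.0
clock: 27.72
tool_pos: [0.6314, -0.0491, 0.2415]
orientation: [-180.0, -0.0, -99.9]
force: [-1.0, 0.3, 1.0]
opening: 0.0515
gripper_force: 30.0
```

```bash
python3 -m handwheel '[[0.6,0,0,0,0,0,0],[1,0,0,0,0,0,0],[1,0,0,0,0,0,0],[1,0,0,0,0,0,0],[1,0,0,-0.2,0,0,0]]' >/dev/null
python3 -m handwheel '[[1,0,0,-0.8,0,0,0],[1,0,0,-1,0,0,0],[1,0,0,-1,0,0,0],[1,0,0,-0.5,0,0,0],[1,0,0,0,0,0,0]]'
python3 go.py .4728 -.0735 .194
```

```text
clock: 28.98
tool_pos: [0.6315, -0.0491, 0.3295]
orientation: [-179.9, 0.0, -99.9]
force: [-0.8, 0.1, -0.3]
opening: 0.0877
gripper_force: 0.0
units xyz [2.06 6.09 5.41] turn [-0.02  0.01 -0.02] pos [ 0.6315 -0.0491  0.3295] clk 28.975 open 0.0877 F [-0.8  0.1 -0.3] J [ 13.  20. -11.  -0. -59. -23.]
```

```bash
python3 -m handwheel '[[1,0.33,1,0,0,0,0],[1,0.33,1,0,0,0,0],[1,0.33,1,0,0,0,0],[1,0.33,1,0,0,0,0],[1,0.33,1,0,0,0,0]]' >/dev/null
python3 -m handwheel '[[1,0.41,1,0,0,0,0],[1,0,0.09,0,0,0,0],[1,0,0,0,0,0,0],[1,0,0,0,0,0,0]]' >/dev/null
python3 go.py .4728 -.0735 .194
python3 - <<'E'
from h import *
s=snapshot("top")
for n,p,z in[("largest",(217,129),.157),("large",(266.5,142.3),.132),("small",proj(s,[.6308,-.0489,.107]),.107)]:
    c,a=disc(s,*p); print(n,c,a,onplane(s,*c,z))
E
```

```text
units xyz [0.   0.01 5.37] turn [ 0.   -0.   -0.02] pos [ 0.4732 -0.0735  0.3283] clk 30.1 open 0.0875 F [0.4 0.5 0.2] J [ 15.   6. -30.   0. -55. -25.]
largest [217.35211268 129.34741784] 213 [0.66310243 0.13431146 0.157     ]
large [266.61797753 142.36516854] 178 [0.64598307 0.0441329  0.132     ]
small [314.1980198  151.97029703] 101 [ 0.63431964 -0.04798632  0.107     ]
```

```bash
python3 -m handwheel '[[1,0,0,0.8,0,0,0],[1,0,0,1,0,0,0],[1,0,0,1,0,0,0],[1,0,0,1,0,0,0],[1,0,0,1,0,0,0]]' >/dev/null
python3 -m handwheel '[[1,0,0,0.57,0,0,0],[1,0,0,0,0,0,0],[1,0,0,0,0,0,0]]'
python3 -m handwheel '[[-1,0,0,0,0,0,0],[-1,0,0,0,0,0,0],[-1,0,0,0,0,0,0],[-1,0,0,0,0,0,0],[-1,0,0,0,0,0,0]]'
python3 -m handwheel '[[-1,0,0,-0.6,0,0,0],[-1,0,0,-1,0,0,0],[-1,0,0,-1,0,0,0],[-1,0,0,-1,0,0,0],[-1,0,0,-0.6,0,0,0]]'
python3 go.py .6147 -.1427 .3
```

```text
clock: 31.15
tool_pos: [0.473, -0.0736, 0.1947]
orientation: [-180.0, -0.0, -99.9]
force: [0.5, 0.3, 0.6]
opening: 0.0873
gripper_force: 0.0
clock: 31.78
tool_pos: [0.4726, -0.0737, 0.1946]
orientation: [-180.0, 0.0, -99.9]
force: [-0.9, 0.2, 1.6]
opening: 0.0476
gripper_force: 30.0
clock: 32.4
tool_pos: [0.4725, -0.0737, 0.3005]
orientation: [-179.9, 0.0, -99.9]
force: [1.0, 0.6, -1.8]
opening: 0.0475
gripper_force: 30.0
units xyz [ 1.74 -6.08  0.03] turn [-0.01  0.   -0.02] pos [ 0.4725 -0.0737  0.3005] clk 32.4 open 0.0475 F [ 1.   0.6 -1.8] J [ 15.   8. -32.  -0. -50. -25.]
```

```bash
python3 -m handwheel '[[-1,0.14,-0.48,0,0,0,0],[-1,0.27,-0.94,0,0,0,0],[-1,0.27,-0.94,0,0,0,0],[-1,0.27,-0.94,0,0,0,0],[-1,0.27,-0.94,0,0,0,0]]' >/dev/null
python3 -m handwheel '[[-1,0.27,-0.94,0,0,0,0],[-1,0.25,-0.9,0,0,0,0],[-1,0,0,0,0,0,0],[-1,0,0,0,0,0,0]]' >/dev/null
python3 go.py .6147 -.1427 .2165
python3 -m handwheel '[[-1,0,0,0.8,0,0,0],[-1,0,0,1,0,0,0],[-1,0,0,1,0,0,0],[-1,0,0,0.3,0,0,0],[-1,0,0,0,0,0,0]]' 
python3 go.py .6147 -.1427 .2165
```

```text
units xyz [-0.01 -0.02  3.26] turn [ 0.02 -0.   -0.02] pos [ 0.6144 -0.1429  0.2979] clk 33.525 open 0.0478 F [-0.6  0.6 -0.6] J [  5.  21. -13.  -0. -56. -15.]
clock: 34.15
tool_pos: [0.6146, -0.1426, 0.2218]
orientation: [180.0, -0.0, -99.9]
force: [0.3, -0.0, -0.9]
opening: 0.0475
gripper_force: 30.0
units xyz [ 0.01 -0.    0.21] turn [ 0.01 -0.   -0.01] pos [ 0.6146 -0.1426  0.2218] clk 34.15 open 0.0475 F [ 0.3 -0.  -0.9] J [  5.  26. -17.   0. -47. -15.]
```

```bash
python3 -m handwheel '[[-1,0,0,0.06,0,0,0],[-1,0,0,0.04,0,0,0],[-1,0,0,0,0,0,0]]'
python3 -m handwheel '[[-1,0,0,0.04,0,0,0],[-1,0,0,0,0,0,0]]'
python3 -m handwheel '[[-1,0,0,0.03,0,0,0],[-1,0,0,0,0,0,0]]'
python3 -m handwheel '[[-1,0,0,0.03,0,0,0],[-1,0,0,0,0,0,0]]'
```

```text
clock: 34.52
tool_pos: [0.6148, -0.1427, 0.2199]
orientation: [-180.0, 0.0, -99.9]
force: [-0.2, 0.0, -1.5]
opening: 0.0475
gripper_force: 30.0
clock: 34.78
tool_pos: [0.6147, -0.1427, 0.2184]
orientation: [180.0, 0.0, -99.9]
force: [0.5, 0.5, -1.2]
opening: 0.0478
gripper_force: 30.0
clock: 35.02
tool_pos: [0.6148, -0.1427, 0.2176]
orientation: [180.0, -0.0, -99.9]
force: [-0.1, -0.6, -0.5]
opening: 0.048
gripper_force: 30.0
clock: 35.28
tool_pos: [0.6147, -0.1427, 0.2168]
orientation: [180.0, -0.0, -99.9]
force: [-0.3, 0.0, -1.8]
opening: 0.0475
gripper_force: 30.0
```

```bash
python3 -m handwheel '[[-1,0,0,0.02,0,0,0],[-1,0,0,0,0,0,0]]'
python3 -m handwheel '[[-1,0,0,0.02,0,0,0],[-1,0,0,0,0,0,0]]'
```

```text
clock: 35.52
tool_pos: [0.6148, -0.1426, 0.2166]
orientation: [-180.0, -0.0, -99.9]
force: [-0.7, 0.4, 0.6]
opening: 0.0476
gripper_force: 30.0
clock: 35.78
tool_pos: [0.6148, -0.1427, 0.2166]
orientation: [-180.0, -0.0, -99.9]
force: [-2.6, 1.0, 6.9]
opening: 0.0476
gripper_force: 30.0
```

```bash
python3 -m handwheel '[[0.6,0,0,0,0,0,0],[1,0,0,0,0,0,0],[1,0,0,0,0,0,0],[1,0,0,0,0,0,0],[1,0,0,-0.2,0,0,0]]' >/dev/null
python3 -m handwheel '[[1,0,0,-0.8,0,0,0],[1,0,0,-1,0,0,0],[1,0,0,-1,0,0,0],[1,0,0,-1,0,0,0],[1,0,0,-1,0,0,0]]' >/dev/null
python3 -m handwheel '[[1,0,1,-1,0,0,0],[1,0,1,0,0,0,0],[1,0,1,0,0,0,0],[1,0,1,0,0,0,0],[1,0,1,0,0,0,0]]'
python3 -m handwheel '[[1,1,0.5,0,0,0,0],[1,1,0,0,0,0,0],[1,1,0,0,0,0,0],[1,0,0,0,0,0,0]]'
python3 - <<'E'
from h import *
s=snapshot("top")
for n,p,q in[("largest",(217,129),[.6631,.1378,.157]),("large",(266.5,142.3),[.647,.0443,.132]),("small",(314,153),[.6308,-.0489,.107]),("smallest",0,[.6147,-.1427,.082])]:
    c,a=disc(s,*proj(s,q)); print(n,c,a,(onplane(s,*c,q[2])-q)*1000)
cv2.imwrite("pics/t3.png",cv2.resize(s["color"][90:220,150:450],None,fx=2.6,fy=2.6)[:,:,::-1])
cv2.imwrite("pics/s3.png",snapshot("side")["color"][:,:,::-1])
E
```

```text
clock: 37.65
tool_pos: [0.4907, -0.1211, 0.3663]
orientation: [-180.0, 0.0, -99.9]
force: [-0.1, 0.1, 0.1]
opening: 0.0876
gripper_force: 0.0
clock: 38.15
tool_pos: [0.466, -0.1939, 0.3663]
orientation: [-180.0, -0.0, -100.0]
force: [0.8, 0.2, 0.1]
opening: 0.0878
gripper_force: 0.0
largest [217.14213198 129.28426396] 197 [ 1.25270805e-01 -3.09980686e+00  2.77555756e-14]
large [265.31578947 148.80701754] 57 [-13.63150903   2.30590291   0.        ]
small [314.01666667 155.8625    ] 240 [-4.30387044e+00  1.40204746e+00 -1.38777878e-14]
smallest [360. 164.] 361 [ 1.88927870e+00  1.22392885e+00 -4.16333634e-14]
```

View pics/t3.png

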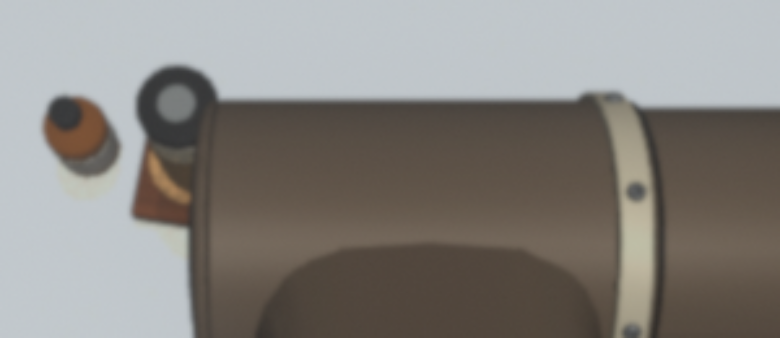

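View pics/s3.png

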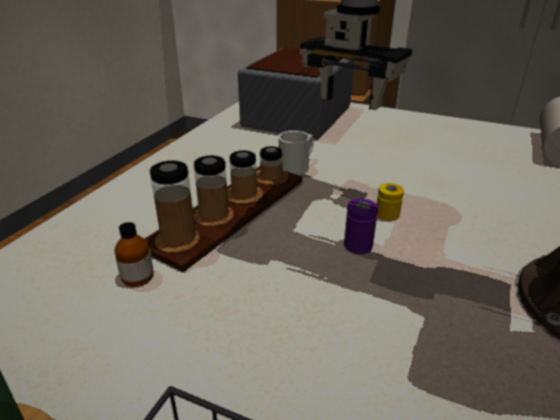

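The side view shows all four jars upright, each on its own pad, stepping down from the bottle end to the mug end. In the top view the arm hides three of them. The tallest is about 3 mm off centre and there's plenty of time, so I'll regrip it and shift it.

```bash
python3 -m handwheel '[[1,-1,0,-1,0,0,0],[1,-1,0,-0.5,0,0,0],[1,-1,0,0,0,0,0],[1,-1,0,0,0,0,0],[1,-1,0,0,0,0,0]]' >/dev/null
python3 -m handwheel '[[1,-1,0,0,0,0,0],[1,-1,0,0,0,0,0],[1,-1,0,0,0,0,0],[1,-1,0,0,0,0,0],[1,-1,0,0,0,0,0]]' >/dev/null
python3 go.py .663 .1345 .402
```

```text
units xyz [-4.18 -5.52  0.07] turn [-0.    0.   -0.01] pos [0.5093 0.055  0.4036] clk 39.5 open 0.0875 F [ 0.   0.  -0.6] J [ 28.   5. -20.  -0. -65. -38.]
```

```bash
python3 -m handwheel '[[1,-0.7,-0.92,0,0,0,0],[1,-0.7,-0.92,0,0,0,0],[1,-0.7,-0.92,0,0,0,0],[1,-0.7,-0.92,0,0,0,0],[1,-0.7,-0.92,0,0,0,0]]' >/dev/null
python3 -m handwheel '[[1,-0.7,-0.92,0,0,0,0],[1,0,0,0,0,0,0],[1,0,0,0,0,0,0]]' >/dev/null
python3 go.py .663 .1345 .292
python3 - <<'E'
from h import *
s=snapshot("top")
for n,q in[("large",[.647,.0443,.132]),("small",[.6308,-.0489,.107]),("smallest",[.6147,-.1427,.082])]:
    c,a=disc(s,*proj(s,q)); print(n,c,a,((onplane(s,*c,q[2])-q)*1000).round(1))
E
```

```text
units xyz [-0.03 -0.    4.44] turn [ 0.01 -0.   -0.01] pos [0.6629 0.1337 0.4031] clk 40.5 open 0.0879 F [ 0.2 -0.3  0.3] J [ 28.  21.   1.  -0. -70. -38.]
large [266.74626866 142.29104478] 134 [-0.9 -0.4  0. ]
small [314.6173913  153.79130435] 115 [-0.1  0.2 -0. ]
smallest [360.28421053 165.24210526] 95 [-0.7  0.7 -0. ]
```

Three jars are within 1 mm of centre. Next I'll shift the tallest one.

```bash
python3 -m handwheel '[[1,-0.03,0,0.8,0,0,0],[1,0,0,1,0,0,0],[1,0,0,1,0,0,0],[1,0,0,1,0,0,0],[1,0,0,0.6,0,0,0]]' >/dev/null
python3 -m handwheel '[[1,0,0,0,0,0,0],[1,0,0,0,0,0,0]]'
python3 -m handwheel '[[-1,0,0,0,0,0,0],[-1,0,0,0,0,0,0],[-1,0,0,0,0,0,0],[-1,0,0,0,0,0,0],[-1,0,0,0,0,0,0]]'
python3 -m handwheel '[[-1,0,0,-0.1,0,0,0],[-1,0,0,-0.1,0,0,0],[-1,0,0,0,0,0,0],[-1,-0.13,0,0,0,0,0],[-1,0,0,0,0,0,0]]'
```

```text
clock: 41.42
tool_pos: [0.6638, 0.1339, 0.2947]
orientation: [-179.9, 0.0, -99.9]
force: [0.1, -0.3, 0.4]
opening: 0.0877
gripper_force: 0.0
clock: 42.05
tool_pos: [0.6636, 0.1338, 0.2936]
orientation: [-180.0, 0.0, -99.9]
force: [-0.9, -1.2, 1.2]
opening: 0.0596
gripper_force: 30.0
clock: 42.68
tool_pos: [0.6641, 0.1373, 0.2983]
orientation: [180.0, -0.0, -99.9]
force: [0.5, 0.9, -2.1]
opening: 0.0595
gripper_force: 30.0
```

```bash
python3 -m handwheel '[[-1,0,0.02,0.08,0,0,0],[-1,0,0,0.07,0,0,0],[-1,0,0,0,0,0,0]]'
python3 -m handwheel '[[-1,0,0,0.03,0,0,0],[-1,0,0,0,0,0,0]]'
python3 -m handwheel '[[-1,0,0,0.02,0,0,0],[-1,0,0,0,0,0,0]]'
```

```text
clock: 43.05
tool_pos: [0.6635, 0.137, 0.2944]
orientation: [180.0, -0.0, -99.9]
force: [0.5, -1.1, -2.0]
opening: 0.0595
gripper_force: 30.0
clock: 43.3
tool_pos: [0.6636, 0.1371, 0.2939]
orientation: [180.0, -0.0, -99.9]
force: [0.6, 0.7, -2.7]
opening: 0.0594
gripper_force: 30.0
clock: 43.55
tool_pos: [0.6636, 0.1371, 0.2937]
orientation: [-180.0, 0.0, -99.9]
force: [-0.4, -0.3, -1.4]
opening: 0.0597
gripper_force: 30.0
```

```bash
python3 -m handwheel '[[-1,0,0,0.02,0,0,0],[-1,0,0,0,0,0,0]]'
python3 -m handwheel '[[0.6,0,0,0,0,0,0],[1,0,0,0,0,0,0],[1,0,0,0,0,0,0],[1,0,0,0,0,0,0],[1,0,0,-0.2,0,0,0]]' >/dev/null
python3 -m handwheel '[[1,0,0,-0.8,0,0,0],[1,0,0,-1,0,0,0],[1,0,0,-1,0,0,0],[1,0,0,-1,0,0,0],[1,0,0,-0.3,0,0,0]]' >/dev/null
python3 -m handwheel '[[1,0,1,0,0,0,0],[1,0,1,0,0,0,0],[1,0,1,0,0,0,0],[1,0,1,0,0,0,0],[1,0,1,0,0,0,0]]'
python3 -m handwheel '[[1,-0.8,1,0,0,0,0],[1,-0.8,1,0,0,0,0],[1,-0.8,1,0,0,0,0],[1,0,0,0,0,0,0]]'
python3 - <<'E'
from h import *
s=snapshot("top")
for n,q in[("largest",[.6631,.1378,.157]),("large",[.647,.0443,.132]),("small",[.6308,-.0489,.107]),("smallest",[.6147,-.1427,.082])]:
    c,a=disc(s,*proj(s,q)); print(n,c,a,((onplane(s,*c,q[2])-q)*1000).round(1))
cv2.imwrite("pics/t4.png",s["color"][:,:,::-1])
E
```

```text
clock: 43.8
tool_pos: [0.6636, 0.1372, 0.2936]
orientation: [-180.0, 0.0, -99.9]
force: [-2.4, -0.7, 4.9]
opening: 0.0596
gripper_force: 30.0
clock: 45.68
tool_pos: [0.5395, 0.1586, 0.3996]
orientation: [180.0, -0.0, -99.9]
force: [-0.7, -0.8, 0.3]
opening: 0.0881
gripper_force: 0.0
clock: 46.18
tool_pos: [0.4757, 0.2316, 0.4001]
orientation: [180.0, 0.0, -99.8]
force: [0.8, -0.4, 0.6]
opening: 0.0875
gripper_force: 0.0
largest [215.58787879 129.40606061] 165 [-0.1 -0.2  0. ]
large [266.50344828 142.36551724] 145 [-1.  0.  0.]
small [314.65811966 153.78632479] 117 [-0.1  0.1 -0. ]
smallest [360.17525773 165.24742268] 97 [-0.7  1.  -0. ]
```

View pics/t4.png

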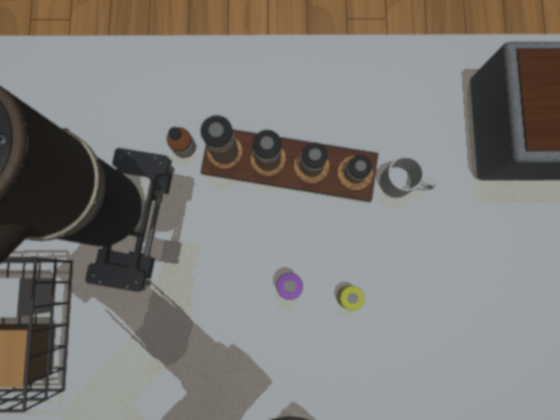

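The lids are at (216,129), (267,142), (315,154) and (360,165), descending from bottle to mug. All four are centred within about 1 mm, and the bottle, mug and look-alikes haven't moved.

```bash
python3 -c "
from plant import *
print(close_job())"
```

```text
the job is handed in; nothing more can be done
None
```

All four jars stand upright on their pads, tallest by the bottle down to shortest by the mug, each measured within about 1 mm of centre; the job was handed in at about 46 s and no verdict was returned.

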